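# Weigh the shaker from the railed rack

## Task

For the stock count, take the round, dome-topped steel shaker off the wire rack: lift it straight up over the rack's front rail before bringing it forward, and set it down gently, upright, in the middle of the scale's steel platform, then let go. Leave the square tin on the rack where it stands.

Things in the scene. Friction and masses are not known exactly. Their poses are not given: they have to be found in the camera images.
- shaker_center (a point): Centre (half-way up the axis) of the wanted shaker: plain steel cylinder 60 mm across, 96 mm tall, sides straight up to 84 mm, low domed top with small holes; 0.25 to 0.5 kg, loose. z up. It stands on the rack in the left, middle or right place, axis 55 to 75 mm behind the rail, 40 mm or more free on its left and right, free above. Grip it with the fingers left and right of it, along the rail.
- rail (a point): Middle of the top edge of the front retaining rail of the fixed black wire rack, 140 mm above the table. x level, from the rail back over the deck, away from the robot; y along the rail, to the left; z up. The rail is a double bar 8 mm thick, 420 mm long, its top 40 mm above the deck; the deck is 130 mm deep and open above; corner posts rise 4 mm above the rail.
- platform (a point): Centre of the top face of the steel platform, 130 mm square, of the fixed grey portion scale in front of the rack; the top lies 55 mm above the table and does not sink. z up, y towards the scale's left end, away from its display.
- tin_center (a point): Centre (half-way up) of the square steel tin on the rack, 64 mm square and 96 mm tall with a flat lid, loose, z up: to be left where it stands. (The third thing on the rack is a nest of small round pans, 85 mm wide and 64 mm tall.)
Mind the look-alikes: they are no part of the job. What is shaped like the part that bears shaker_center but yellow is not meant.

How it is judged (in metres and radians):
On the way:
1. the shaker's foot is raised above the top of the front rail while the shaker is still behind the rail (z of shaker_center in the frame of rail above 0.047 m and x of shaker_center in the frame of rail above 0.02 m).
At the end, for the whole second after the job is handed in: the shaker stands upright (within 10 degrees) and at rest on the scale's platform, its axis within 30 mm of the platform's centre, released; the tin is within 20 mm of where it stood (horizontal distance between shaker_center and platform below 0.03 m and z of shaker_center in the frame of platform between 0.042 and 0.054 m and angle between shaker_center's own z axis and vertical below 0.17 rad and linear speed of shaker below 0.02 m/s and distance of tin_center from where it was at the start of the episode below 0.02 m); the robot touches nothing.
It fails at once if the tin is shoved more than 20 mm or tipped by more than 15 degrees (distance of tin_center from where it was at the start of the episode above 0.02 m or angle between tin_center's own z axis and vertical above 0.26 rad).
It fails at once if the shaker is dropped: moving faster than 0.5 m/s (a fall of some 13 mm) with no finger on it (contact force between the fingers and shaker below 0.05 N and linear speed of shaker above 0.5 m/s).
It also fails if it takes over 34 s, if anything falls off the work surface, if the arm or the gripper's body presses on something with over 40 N, if the wrist force passes 120 N, or if a joint passes its speed limit or range.

## Robot

A 7-joint arm with a two-finger parallel gripper is mounted at the origin on the work surface. World frame = base frame: x ahead of the robot, y to its left, z up, the work surface at z = 0. Lengths are in m, angles in degrees, forces in N, time in s.
With the tool pointing down it reaches from about 0.4 to 0.925 m from the base axis. Payload 5.6 kg.
Tool frame: the origin (TCP) lies on the centre line of the jaws, within the pads' length; the fingertips stand 19 mm ahead of it and the grasp point (between the pads) is the TCP; z points along the fingers, y is the line along which they close (so a half turn about z gives the same grasp; the last joint's range is limited). The gripper opens to 85 mm and grips with 20 to 120 N. Pads are 22 mm wide; open, the fingers measure 114 mm over their backs; the gripper's body (76 mm by 85 mm) begins 54 mm behind the grasp point. The pads swing forward as they close: fully open they stand 13 mm farther back than shut.
Start: joints at [-75.688, 26.786, -0.665, 91.828, 0.344, 61.387, -3.226], TCP at [0.188, 0.622, 0.25] pointing down, gripper open.
Joint ranges: [-144.91, 144.91], [-17.63, 115.5], [-89.93, 88.59], [15.96, 139.68], [-74.01, 254.01], [8.47, 105.57], [-167.45, 167.45]. Speed limits (degrees/s): [147.25, 147.25, 180, 180, 180, 180, 180].

## Interface

Orientations are given as a 3x3 rotation matrix whose columns are the frame's x, y, z axes.
In Python, from bench import read_state, vision, manip gives the robot as it stands. The module is installed in compiled form; this text tells all that it offers.
- The arm moves only by the tool step_arm, never from a script. Its argument "plan" is a list of rows, each an object of numbers: "x", "y", "z": the shift along the tool's x, y, z in mm; "spin": the turn about the tool's z in rad. In form: [{"x": .., "y": .., "z": .., "spin": ..}, ...]. A call has 1 to 8 rows; each row is the pose to reach, as a shift and turn from the pose commanded when the call began, along the tool's axes at that moment; what a row does not reach only later rows make up. A row lasts 1/8 s, in which the tool goes at most 62.5 mm and 10.7 degrees, less where a joint would pass 70% of its speed; a pose out of reach is approached as far as the arm can. A call with a gripper value outside its range is refused whole. "hand" is the finger opening in mm, from 0 to 85.4, set as the call begins (left out, the last holds). The fingers move at their own pace and stop on an object; "grip_force" is the grip in N (left out, the last holds). Time passes only in rows, so rows that repeat a pose let the fingers close. It gives the time, the measured TCP pose, the force, the opening and the grip force at its end, in the units of the state.
- read_state(): the state, without advancing time (a new reading comes with each control period).
- vision.get_image(name): name is "scene" or "side" or "wrist"; returns a dict with "frame" (480x640x3 uint8, red, green, blue), "range_z" (480x640 float32, m along the optical axis (not along the pixel's ray), 0 where there is no reading), "mtx" (3x3 intrinsics, pixels), "D" ([k1, k2, p1, p2, k3] as OpenCV has them; the pictures are not rectified), "R" (3x3) and "t" (3): a world point X has camera coordinates R X + t; the wrist camera has in their place "hand_eye" (4x4, takes a point from camera to tool coordinates, whose origin is the TCP and whose axes are the flange's). Camera axes: x right, y down, z forward; pixel columns grow to the right and rows downward; lengths in m; the calibration is good to about 2 mm. A picture is of the moment at which its call begins: read the wrist's pose just before it.
- manip.hand_in(): hands the job in; it is judged then, once.
The state is a dict: "clock": time; "joint_pos": joint angles; "qvel": joint speeds; "joint_torque": joint torques, N m; "eef_pos": TCP position; "tool_rot": TCP orientation; "contact_force": force on the tool from outside, world axes, zero at the start; "wrist_torque": the same for the moment, N m; "finger_gap": finger opening in m; "gripper_force": force on a finger pad.
Only numpy, scipy, OpenCV 4.12 (cv2) and the standard library are available. Lean on these libraries where they do the work, as an engineer would, in place of code of your own. Each camera call takes 0.05 s, during which the arm holds its last target. There are 200 camera calls.

## Working session

There is one attempt and no reset: what is moved stays moved. The work goes in short steps, Python scripts to look and compute and a tool call to move; the robot and the scene stay as the last step left them, time stands still between calls to the robot, and variables do not carry over. Pictures are saved under pics/ and viewed, at most 10 in all, crops included, and the job is handed in when it is done.

Besides the shell and the picture viewer there is one more tool, called after ">>>" as name([rows], argument=value, ...), one row to a line, values as JSON. step_arm: Moves the arm, as the interface text tells. Its arguments: {"type":"object","properties":{"plan":{"type":"array","items":{"type":"object","properties":{"x":{"type":"number"},"y":{"type":"number"},"z":{"type":"number"},"spin":{"type":"number"}}}},"hand":{"type":"number"},"grip_force":{"type":"number"}},"required":["plan"]}

```bash
mkdir -p pics; cat > h.py <<'E'
import numpy as np, cv2
from bench import read_state, vision, manip
def grab(n):
    s=read_state(); im=vision.get_image(n)
    if 'R' in im: R=np.array(im['R']);t=np.array(im['t']).ravel(); Rw=R.T; c=-R.T@t
    else:
        T=np.array(im['hand_eye']); Rt=np.array(s['tool_rot']); p=np.array(s['eef_pos'])
        Rw=Rt@T[:3,:3]; c=Rt@T[:3,3]+p
    im['Rw']=Rw; im['c']=c
    return im
def cloud(im):
    h,w=im['range_z'].shape
    u,v=np.meshgrid(np.arange(w),np.arange(h))
    p=np.stack([u,v],-1).reshape(-1,1,2).astype(np.float64)
    n=cv2.undistortPoints(p,np.array(im['mtx']),np.array(im['D'])).reshape(h,w,2)
    z=im['range_z'].astype(float)
    X=np.stack([n[...,0]*z,n[...,1]*z,z],-1)
    return X@im['Rw'].T+im['c']
E
python3 - <<'E'
from h import *
a=grab('scene');b=grab('side')
np.savez('s0.npz',**{k+n:im[k] for n,im in(('a',a),('b',b)) for k in('frame','range_z','Rw','c','mtx','D')})
for n,im in(('scene',a),('side',b)):
    cv2.imwrite(f'pics/{n}0.png',im['frame'][...,::-1]); print(n,im['c'],im['Rw'][:,2])
s=read_state();print(s['clock'],s['eef_pos'],s['tool_rot'])
E
```

```text
scene [0.92224018 0.35389189 0.58668442] [-0.43127392 -0.55597925 -0.71055603]
side [ 0.23623426 -0.65656246  0.83985214] [ 0.39142913  0.60762595 -0.69106725]
0.1 [0.18754186 0.62185949 0.24942562] [[-9.57412938e-01  2.88721897e-01 -3.62521265e-04]
 [ 2.88722106e-01  9.57411666e-01 -1.56425924e-03]
 [-1.04553808e-04 -1.60230994e-03 -9.99998711e-01]]
```

View pics/scene0.png

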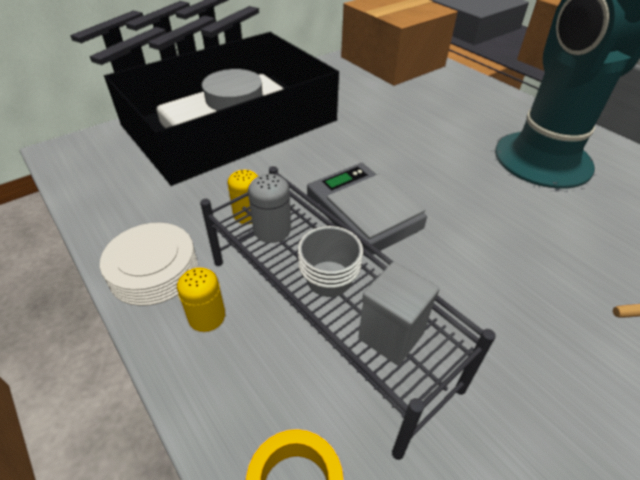

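View pics/side0.png

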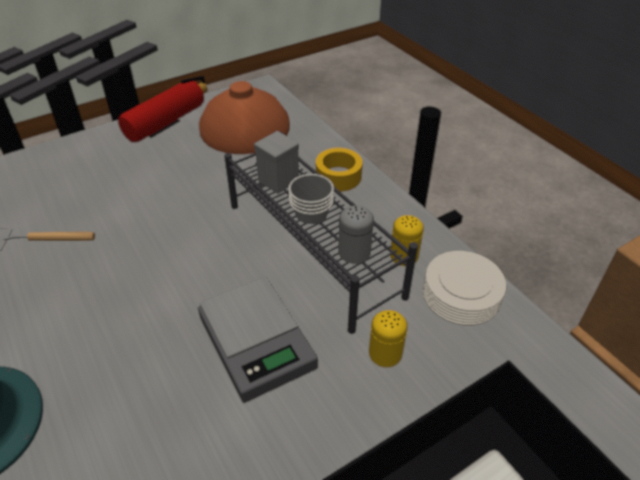

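Scene view: the candidates are the steel domed shaker (270,207), yellow shakers (243,195) and (200,298), the square tin (400,305) and the pans (330,260). In the side view the steel shaker is at (356,233), the yellow ones at (408,235) and (388,337), the tin at (277,160) and the platform at (248,315). I choose the grey domed one on the rack, at its right end. Next I measure it and check it in a crop.

```bash
python3 - <<'E'
from h import *
d=np.load('s0.npz')
C={}
for n in 'ab':
    im={k:d[k+n] for k in('frame','range_z','Rw','c','mtx','D')}
    P=cloud(im);C[n]=P
    hsv=cv2.cvtColor(im['frame'],cv2.COLOR_RGB2HSV)
    u,v,(w,h)={'a':(270,207,(24,34)),'b':(356,233,(20,32))}[n]
    m=np.zeros(P.shape[:2],bool); m[v-h:v+h+1,u-w:u+w+1]=1
    m&=(im['range_z']>0)&(hsv[...,1]<70)
    print(n,'patch top z pcts',np.percentile(P[m][:,2],[1,20,50,80,99]))
    # side wall circle fit
    q=P[m&(P[...,2]>0.125)&(P[...,2]<0.178)]
    f=lambda q:np.linalg.lstsq(np.c_[2*q[:,:2],np.ones(len(q))],(q[:,:2]**2).sum(1),rcond=None)[0]
    from scipy.optimize import least_squares
    r=least_squares(lambda c:np.hypot(q[:,0]-c[0],q[:,1]-c[1])-.03,q[:,:2].mean(0)-.02*(im['c'][:2]-q[:,:2].mean(0))/.5,loss='soft_l1',f_scale=.003)
    print('shaker axis',r.x,len(q),np.abs(r.fun).mean())
    # platform plane z~.055
    m=(abs(P[...,2]-.055)<.006)&(im['range_z']>0)&(hsv[...,1]<60)
    box={'a':(300,430,160,250),'b':(190,325,275,400)}[n]
    k=np.zeros_like(m);k[box[2]:box[3],box[0]:box[1]]=1;m&=k
    print('plat rect',cv2.minAreaRect(P[m][:,:2].astype(np.float32)*1000),m.sum(),np.median(P[m][:,2]))
    bb=(hsv[...,2]>100)&m
    # largest blob
    nl,lab,st,_=cv2.connectedComponentsWithStats(bb.astype(np.uint8)); i=1+st[1:,4].argmax()
    print('bright',cv2.minAreaRect(P[lab==i][:,:2].astype(np.float32)*1000),st[i])
    # tin top
    m=(abs(P[...,2]-.196)<.006)
    k[:]=0;bx={'a':(350,450,250,365),'b':(250,305,128,195)}[n];k[bx[2]:bx[3],bx[0]:bx[1]]=1
    print('tin',cv2.minAreaRect(P[m&k][:,:2].astype(np.float32)*1000))
    # rack top rail z
    m=(abs(P[...,2]-.138)<.008)&(hsv[...,2]<75)
    print('rail-ish',m.sum(),cv2.minAreaRect(P[m][:,:2].astype(np.float32)*1000))
a=d['framea'][150:260,200:440][...,::-1];b=d['frameb'][270:410,180:420][...,::-1]
cv2.imwrite('pics/c.png',np.vstack([cv2.resize(x,None,fx=2.2,fy=2.2,interpolation=3) for x in(a,b)]))
E
```

```text
a patch top z pcts [-0.00172479  0.1061948   0.15078344  0.18918342  0.19577585]
shaker axis [ 0.67406077 -0.08394998] 1130 0.003416869959109539
plat rect ((459.20074462890625, -71.38893127441406), (132.92514038085938, 132.33139038085938), 86.14500427246094) 3424 0.05445078190059982
bright ((458.90826416015625, -71.33789825439453), (132.7119903564453, 131.91314697265625), 85.95256805419922) [ 328  173   98   64 3331]
tin ((660.1514892578125, 169.43516540527344), (64.97184753417969, 64.59268951416016), 13.50089168548584)
rail-ish 2544 ((284.60638427734375, -211.028564453125), (1011.7637939453125, 842.259765625), 8.406068801879883)
b patch top z pcts [-0.00356738  0.00241043  0.13657407  0.18685135  0.19595882]
shaker axis [ 0.67444531 -0.08259495] 750 0.002007547109027493
plat rect ((458.2000732421875, -72.23101806640625), (133.36155700683594, 131.0054168701172), 86.48417663574219) 4579 0.05407898259533239
bright ((458.4409484863281, -72.23676300048828), (133.42913818359375, 130.3877410888672), 86.5560073852539) [ 200  277   97   79 4388]
tin ((657.6219482421875, 168.58432006835938), (66.26322937011719, 68.52938079833984), 12.86392879486084)
rail-ish 1821 ((582.3087768554688, -176.30105590820312), (867.3944702148438, 335.45196533203125), 86.1827392578125)
```

View pics/c.png

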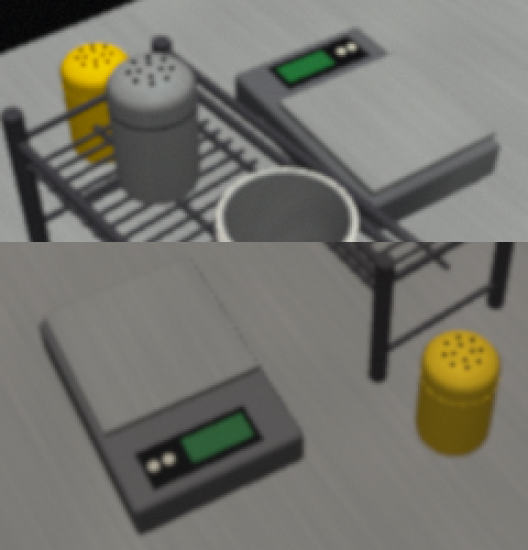

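The crop confirms the plain steel domed shaker at (155,125). The yellow look-alike is behind the rack and the platform is clear. Next I need the rail direction.

```bash
python3 - <<'E'
from h import *
d=np.load('s0.npz')
for n in 'ab':
    im={k:d[k+n] for k in('frame','range_z','Rw','c','mtx','D')}
    P=cloud(im);hsv=cv2.cvtColor(im['frame'],cv2.COLOR_RGB2HSV)
    m=(abs(P[...,2]-.134)<.009)&(hsv[...,2]<80)&(abs(P[...,0]-.64)<.11)&(abs(P[...,1]-.03)<.28)
    q=P[m][:,:2]; print(len(q))
    # front edge: lowest x per y bin
    e=[]
    for y in np.arange(-.2,.25,.02):
        b=q[abs(q[:,1]-y)<.01]
        if len(b)>3:e.append((y,np.percentile(b[:,0],10),np.median(b[:,0]),np.percentile(b[:,0],90)))
    print(np.round(e,3))
    # pans
    m=(P[...,2]>.15)&(P[...,2]<.17)&(abs(P[...,0]-.67)<.08)&(abs(P[...,1]-.04)<.07)
    print('pans',P[m][:,:2].min(0),P[m][:,:2].max(0))
s=read_state();print(s['joint_pos'])
E
```

```text
2233
[[-0.16   0.616  0.742  0.749]
 [-0.14   0.744  0.746  0.747]
 [-0.12   0.614  0.615  0.617]
 [-0.1    0.613  0.615  0.702]
 [-0.08   0.611  0.702  0.704]
 [-0.06   0.611  0.68   0.697]
 [-0.04   0.606  0.609  0.612]
 [-0.02   0.604  0.608  0.61 ]
 [-0.     0.603  0.607  0.609]
 [ 0.02   0.603  0.659  0.683]
 [ 0.04   0.604  0.631  0.635]
 [ 0.06   0.601  0.605  0.633]
 [ 0.08   0.6    0.602  0.604]
 [ 0.1    0.6    0.602  0.602]
 [ 0.14   0.695  0.696  0.696]
 [ 0.16   0.691  0.693  0.695]
 [ 0.18   0.595  0.688  0.69 ]
 [ 0.2    0.594  0.668  0.685]
 [ 0.22   0.592  0.593  0.595]
 [ 0.24   0.59   0.593  0.595]]
pans [0.62190111 0.00654414] [0.70734121 0.09158011]
1684
[[-0.18   0.609  0.613  0.62 ]
 [-0.16   0.609  0.738  0.744]
 [-0.14   0.61   0.612  0.616]
 [-0.12   0.61   0.665  0.68 ]
 [-0.1    0.608  0.65   0.664]
 [-0.08   0.606  0.612  0.646]
 [-0.06   0.605  0.607  0.61 ]
 [-0.04   0.603  0.605  0.608]
 [-0.02   0.602  0.604  0.607]
 [-0.     0.601  0.602  0.606]
 [ 0.02   0.599  0.601  0.643]
 [ 0.04   0.598  0.601  0.699]
 [ 0.06   0.597  0.694  0.698]
 [ 0.08   0.598  0.67   0.688]
 [ 0.1    0.594  0.595  0.599]
 [ 0.12   0.593  0.595  0.598]
 [ 0.14   0.596  0.652  0.686]
 [ 0.16   0.59   0.628  0.631]
 [ 0.18   0.589  0.623  0.626]
 [ 0.2    0.587  0.589  0.593]
 [ 0.22   0.585  0.587  0.59 ]
 [ 0.24   0.581  0.585  0.59 ]]
pans [0.62060697 0.00563727] [0.70631358 0.09186437]
[-75.68729984  26.83124203  -0.66393255  91.87629021   0.3425899
  61.38644353  -3.2257791 ]
```

>>> step_arm([
  {"x":-15,"y":-12,"z":-30},
  {"x":-50,"y":-40,"z":-60},
  {"x":-95,"y":-76,"z":-80},
  {"x":-140,"y":-112,"z":-80},
  {"x":-185,"y":-148,"z":-80},
  {"x":-230,"y":-184,"z":-80},
  {"x":-275,"y":-220,"z":-80},
  {"x":-320,"y":-256,"z":-80},
], hand=85, grip_force=30)

```text
invalid input at $.plan[0]: expected keys x, y, z, spin
```

>>> step_arm([
  {"x":-45,"y":-36,"z":0,"spin":-0.05},
  {"x":-90,"y":-72,"z":0,"spin":-0.11},
  {"x":-135,"y":-108,"z":0,"spin":-0.17},
  {"x":-180,"y":-144,"z":0,"spin":-0.23},
  {"x":-225,"y":-180,"z":0,"spin":-0.3},
  {"x":-270,"y":-216,"z":0,"spin":-0.358},
  {"x":-310,"y":-248,"z":0,"spin":-0.358},
  {"x":-340,"y":-272,"z":0,"spin":-0.358},
])

```text
clock: 1.1
eef_pos: [0.4357, 0.2613, 0.2502]
tool_rot: [[-0.998, -0.063, -0.0], [-0.063, 0.998, -0.0], [0.0, -0.0, -1.0]]
contact_force: [0.1, 0.2, 0.1]
finger_gap: 0.0854
gripper_force: 0.0
```

>>> step_arm([
  {"x":0,"y":0,"z":0},
  {"x":0,"y":0,"z":0},
])

```text
invalid input at $.plan[0]: expected keys x, y, z, spin
```

```bash
python3 - <<'E'
from h import *
im=grab('wrist');s=read_state();cv2.imwrite('pics/w1.png',im['frame'][...,::-1])
P=cloud(im);R=np.array(s['tool_rot']);p=np.array(s['eef_pos'])
print(s['clock'],p,R.round(4),s['joint_pos'].round() if hasattr(s['joint_pos'],'round') else s['joint_pos'],s['finger_gap'])
hsv=cv2.cvtColor(im['frame'],cv2.COLOR_RGB2HSV)
near=np.hypot(P[...,0]-.674,P[...,1]+.083)<.045
m=near&(P[...,2]>.180)&(P[...,2]<.205)
print('top circle',cv2.minEnclosingCircle(P[m][:,:2].astype(np.float32)*1000),m.sum(),P[m][:,2].max())
print('delta tool', R.T@(np.array([.674,-.083,.155])-p)*1000)
E
```

```text
1.15 [0.4385765  0.25675467 0.25020237] [[-0.9984 -0.0568  0.0015]
 [-0.0568  0.9984 -0.003 ]
 [-0.0014 -0.0031 -1.    ]] [-39.  13.   6. 112.  -1.  55.  60.] 0.08556942158374138Traceback (most recent call last):
  File "<stdin>", line 8, in <module>
    return umr_maximum(a, axis, None, out, keepdims, initial, where)
ValueError: zero-size array to reduction operation maximum which has no identity
```

View pics/w1.png

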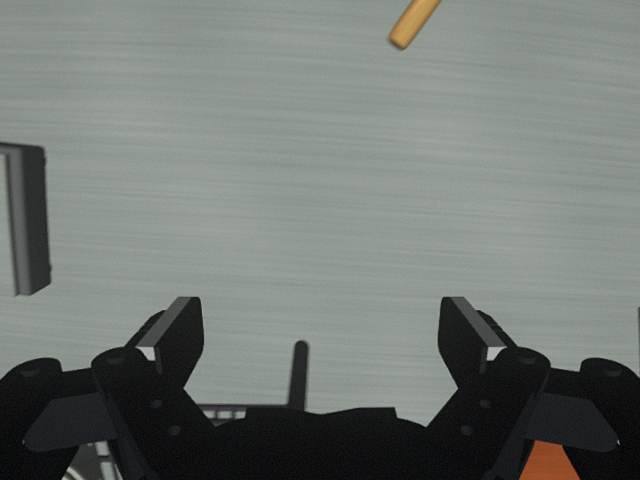

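The wrist view shows the fingers open, the scale edge at (30,220) and the rack edge at (300,400), with nothing touched. Every row must carry all four keys, so only the second move ran, harmlessly. I continue from here.

>>> step_arm([
  {"x":0,"y":-10,"z":-25,"spin":0},
  {"x":-10,"y":-40,"z":-45,"spin":0},
  {"x":-35,"y":-85,"z":-60,"spin":0},
  {"x":-60,"y":-130,"z":-60,"spin":0},
  {"x":-85,"y":-175,"z":-60,"spin":0},
  {"x":-110,"y":-220,"z":-60,"spin":0},
  {"x":-135,"y":-260,"z":-60,"spin":0},
  {"x":-155,"y":-290,"z":-60,"spin":0},
], hand=85, grip_force=40)

```text
clock: 2.15
eef_pos: [0.6088, -0.0174, 0.3099]
tool_rot: [[-0.998, -0.064, -0.001], [-0.064, 0.998, -0.0], [0.001, -0.0, -1.0]]
contact_force: [-0.4, 0.6, -0.3]
finger_gap: 0.0851
gripper_force: 0.0
```

>>> step_arm([
  {"x":-15,"y":-20,"z":0,"spin":0},
  {"x":-33,"y":-40,"z":0,"spin":0},
  {"x":-48,"y":-56,"z":0,"spin":0},
  {"x":-58,"y":-66,"z":0,"spin":0},
  {"x":-63,"y":-70,"z":0,"spin":0},
  {"x":-63,"y":-70,"z":0,"spin":0},
  {"x":-63,"y":-70,"z":0,"spin":0},
  {"x":-63,"y":-70,"z":0,"spin":0},
])

```text
clock: 3.15
eef_pos: [0.6754, -0.0806, 0.3106]
tool_rot: [[-0.998, -0.066, 0.0], [-0.066, 0.998, 0.0], [-0.0, 0.0, -1.0]]
contact_force: [0.1, 0.0, 0.2]
finger_gap: 0.0853
gripper_force: 0.0
```

```bash
python3 - <<'E'
from h import *
im=grab('wrist');s=read_state();cv2.imwrite('pics/w2.png',im['frame'][...,::-1])
P=cloud(im);R=np.array(s['tool_rot']);p=np.array(s['eef_pos'])
print(s['clock'],p,R.round(4),np.round(s['joint_pos']))
near=np.hypot(P[...,0]-.674,P[...,1]+.083)<.05
m=near&(P[...,2]>.175)&(P[...,2]<.205)
if m.sum(): print('top circle',cv2.minEnclosingCircle(P[m][:,:2].astype(np.float32)*1000),m.sum(),P[m][:,2].max())
print('delta tool', R.T@(np.array([.674,-.083,.155])-p)*1000)
E
```

```text
3.2 [ 0.67545353 -0.08079259  0.3105578 ] [[-9.978e-01 -6.570e-02  3.000e-04]
 [-6.570e-02  9.978e-01  3.000e-04]
 [-3.000e-04  3.000e-04 -1.000e+00]] [ -9.  27.  19.  84.  -9.  70. 105.]
top circle ((676.3598022460938, -84.40635681152344), 30.1729679107666) 6463 0.19835622189457536
delta tool [  1.64605001  -2.15324893 155.55663667]
```

View pics/w2.png

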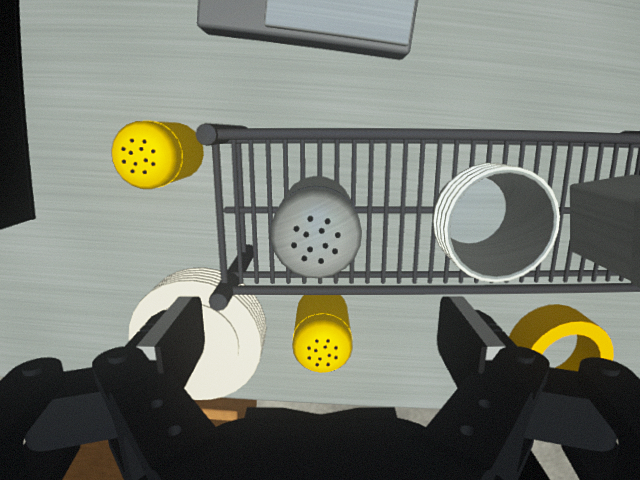

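The wrist view shows the shaker dome at (317,240), with free space on both sides, pans at (497,222) and the rail along row 135. The measured radius is 30.2 mm and the centre is (0.676,-0.084). I move 3 mm across and descend.

>>> step_arm([
  {"x":0,"y":-3,"z":15,"spin":0},
  {"x":0,"y":-3,"z":35,"spin":0},
  {"x":0,"y":-3,"z":55,"spin":0},
  {"x":0,"y":-3,"z":75,"spin":0},
  {"x":0,"y":-3,"z":90,"spin":0},
  {"x":0,"y":-3,"z":100,"spin":0},
  {"x":0,"y":-3,"z":100,"spin":0},
  {"x":0,"y":-3,"z":100,"spin":0},
])

```text
clock: 4.2
eef_pos: [0.6763, -0.0844, 0.2111]
tool_rot: [[-0.998, -0.065, 0.001], [-0.065, 0.998, -0.0], [-0.001, -0.0, -1.0]]
contact_force: [-0.0, -0.2, -0.4]
finger_gap: 0.085
gripper_force: 0.0
```

>>> step_arm([
  {"x":0,"y":0,"z":8,"spin":0},
  {"x":0,"y":0,"z":18,"spin":0},
  {"x":0,"y":0,"z":28,"spin":0},
  {"x":0,"y":0,"z":38,"spin":0},
  {"x":0,"y":0,"z":48,"spin":0},
  {"x":0,"y":0,"z":55,"spin":0},
  {"x":0,"y":0,"z":55,"spin":0},
  {"x":0,"y":0,"z":55,"spin":0},
])

```text
clock: 5.2
eef_pos: [0.6761, -0.0844, 0.1556]
tool_rot: [[-0.998, -0.065, 0.001], [-0.065, 0.998, -0.0], [-0.001, -0.0, -1.0]]
contact_force: [0.5, 0.4, 0.1]
finger_gap: 0.0848
gripper_force: 0.0
```

>>> step_arm([
  {"x":0,"y":0,"z":0,"spin":0},
  {"x":0,"y":0,"z":0,"spin":0},
  {"x":0,"y":0,"z":0,"spin":0},
  {"x":0,"y":0,"z":0,"spin":0},
  {"x":0,"y":0,"z":0,"spin":0},
  {"x":0,"y":0,"z":0,"spin":0},
  {"x":0,"y":0,"z":0,"spin":0},
  {"x":0,"y":0,"z":0,"spin":0},
], hand=45, grip_force=40)

```text
clock: 6.2
eef_pos: [0.6762, -0.0842, 0.156]
tool_rot: [[-0.998, -0.065, 0.001], [-0.065, 0.998, 0.0], [-0.001, 0.0, -1.0]]
contact_force: [-1.1, 1.1, 6.5]
finger_gap: 0.059
gripper_force: 44.1
```

>>> step_arm([
  {"x":0,"y":0,"z":-4,"spin":0},
  {"x":0,"y":0,"z":-12,"spin":0},
  {"x":0,"y":0,"z":-24,"spin":0},
  {"x":0,"y":0,"z":-38,"spin":0},
  {"x":0,"y":0,"z":-52,"spin":0},
  {"x":0,"y":0,"z":-66,"spin":0},
  {"x":0,"y":0,"z":-76,"spin":0},
  {"x":0,"y":0,"z":-80,"spin":0},
])

```text
clock: 7.2
eef_pos: [0.6761, -0.0843, 0.2363]
tool_rot: [[-0.998, -0.065, 0.001], [-0.065, 0.998, -0.0], [-0.001, -0.0, -1.0]]
contact_force: [0.1, -0.3, -3.4]
finger_gap: 0.0588
gripper_force: 43.6
```

```bash
python3 - <<'E'
from h import *
im=grab('scene');s=read_state();b=grab('side')
cv2.imwrite('pics/l.png',np.hstack([im['frame'][100:400,150:500],b['frame'][100:400,180:530]])[...,::-1])
print(s['clock'],s['eef_pos'],s['contact_force'],s['finger_gap'],s['gripper_force'])
R=np.array(s['tool_rot']);p=np.array(s['eef_pos'])
print(R.T@(np.array([.4587,-.0718,.110])-p)*1000)
for n,x in(('a',im),('b',b)):
    P=cloud(x); hsv=cv2.cvtColor(x['frame'],cv2.COLOR_RGB2HSV)
    m=(np.hypot(P[...,0]-.676,P[...,1]+.084)<.037)&(P[...,2]>.16)&(P[...,2]<.212)
    print(n,m.sum(),np.percentile(P[m][:,2],[1,3,10]),P[m].mean(0))
E
```

```text
7.25 [ 0.67606774 -0.0843047   0.23631596] [-0.14834298 -0.14782008 -2.74747431] 0.058869960282817296 43.63712288439274
[216.23793798  26.62946655 126.066849  ]
a 725 [0.18006167 0.18111654 0.18414063] [ 0.6868053  -0.06349826  0.19671007]
b 473 [0.17976257 0.18116482 0.18418005] [ 0.66004146 -0.10229996  0.19670856]
```

View pics/l.png

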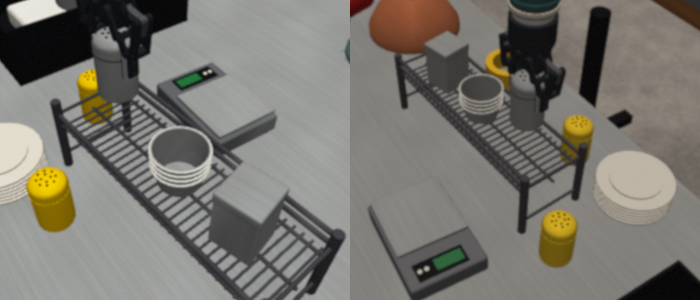

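The shaker is held upright above the rack, at (117,75) in the left half and (525,105) in the right half, with its foot at z≈0.180. The tin has not moved. Now forward 216 mm and 27 mm to the left.

>>> step_arm([
  {"x":10,"y":1,"z":0,"spin":0},
  {"x":35,"y":4,"z":0,"spin":0},
  {"x":70,"y":9,"z":0,"spin":0},
  {"x":110,"y":14,"z":0,"spin":0},
  {"x":150,"y":19,"z":0,"spin":0},
  {"x":185,"y":23,"z":0,"spin":0},
  {"x":207,"y":26,"z":0,"spin":0},
  {"x":216,"y":27,"z":0,"spin":0},
])

```text
clock: 8.3
eef_pos: [0.4568, -0.0713, 0.2351]
tool_rot: [[-0.998, -0.065, -0.001], [-0.065, 0.998, 0.001], [0.001, 0.001, -1.0]]
contact_force: [1.2, -0.5, -2.9]
finger_gap: 0.0587
gripper_force: 43.7
```

>>> step_arm([
  {"x":0,"y":0,"z":5,"spin":0},
  {"x":0,"y":0,"z":17,"spin":0},
  {"x":0,"y":0,"z":34,"spin":0},
  {"x":0,"y":0,"z":52,"spin":0},
  {"x":0,"y":0,"z":70,"spin":0},
  {"x":0,"y":0,"z":86,"spin":0},
  {"x":0,"y":0,"z":98,"spin":0},
  {"x":0,"y":0,"z":105,"spin":0},
])

```text
clock: 9.3
eef_pos: [0.4585, -0.0715, 0.1291]
tool_rot: [[-0.998, -0.065, -0.001], [-0.065, 0.998, -0.0], [0.001, -0.0, -1.0]]
contact_force: [-0.3, 0.4, -2.0]
finger_gap: 0.0586
gripper_force: 43.7
```

>>> step_arm([
  {"x":0,"y":0,"z":3,"spin":0},
  {"x":0,"y":0,"z":7,"spin":0},
  {"x":0,"y":0,"z":11,"spin":0},
  {"x":0,"y":0,"z":14,"spin":0},
  {"x":0,"y":0,"z":16,"spin":0},
  {"x":0,"y":0,"z":18,"spin":0},
  {"x":0,"y":0,"z":18,"spin":0},
  {"x":0,"y":0,"z":18,"spin":0},
])

```text
clock: 10.3
eef_pos: [0.4585, -0.0715, 0.1123]
tool_rot: [[-0.998, -0.065, 0.0], [-0.065, 0.998, -0.0], [-0.0, -0.0, -1.0]]
contact_force: [0.9, -0.9, -3.5]
finger_gap: 0.0589
gripper_force: 43.7
```

```bash
python3 - <<'E'
from h import *
im=grab('scene');s=read_state();b=grab('side')
cv2.imwrite('pics/p.png',np.hstack([im['frame'][60:360,200:550],b['frame'][180:480,120:470]])[...,::-1])
print(s['clock'],s['eef_pos'],s['contact_force'],s['finger_gap'],s['gripper_force'])
E
```

```text
10.35 [ 0.45858333 -0.07140535  0.11237479] [-0.39104399 -1.05872279 -3.45903358] 0.05880382427402003 43.727040365338326
```

View pics/p.png

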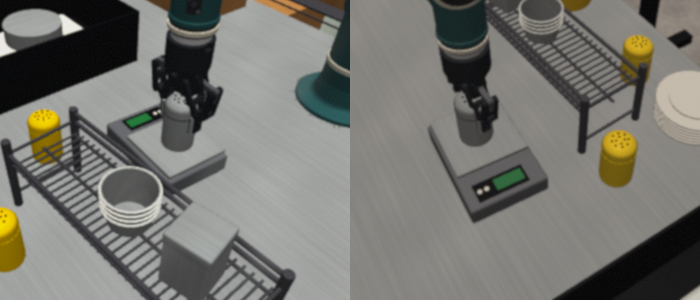

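The shaker hangs just above the middle of the platform, at (177,125) in the left half and (473,120) in the right half, and the wrist still carries the weight. I feel down gently.

>>> step_arm([
  {"x":0,"y":0,"z":0.5,"spin":0},
  {"x":0,"y":0,"z":1,"spin":0},
  {"x":0,"y":0,"z":1.5,"spin":0},
  {"x":0,"y":0,"z":1.5,"spin":0},
  {"x":0,"y":0,"z":1.5,"spin":0},
])

```text
clock: 11.02
eef_pos: [0.4585, -0.0714, 0.1109]
tool_rot: [[-0.998, -0.065, 0.0], [-0.065, 0.998, 0.0], [-0.0, 0.0, -1.0]]
contact_force: [-1.0, 0.6, 0.9]
finger_gap: 0.0587
gripper_force: 43.9
```

>>> step_arm([
  {"x":0,"y":0,"z":0,"spin":0},
  {"x":0,"y":0,"z":0,"spin":0},
  {"x":0,"y":0,"z":0,"spin":0},
  {"x":0,"y":0,"z":0,"spin":0},
], hand=66)

```text
clock: 11.52
eef_pos: [0.4586, -0.0714, 0.1108]
tool_rot: [[-0.998, -0.065, 0.0], [-0.065, 0.998, 0.0], [-0.0, -0.0, -1.0]]
contact_force: [-0.1, -0.2, 0.5]
finger_gap: 0.066
gripper_force: 0.0
```

>>> step_arm([
  {"x":0,"y":0,"z":0,"spin":0},
  {"x":0,"y":0,"z":0,"spin":0},
  {"x":0,"y":0,"z":0,"spin":0},
  {"x":0,"y":0,"z":0,"spin":0},
  {"x":0,"y":0,"z":0,"spin":0},
  {"x":0,"y":0,"z":0,"spin":0},
], hand=85)

```text
clock: 12.28
eef_pos: [0.4585, -0.0714, 0.1108]
tool_rot: [[-0.998, -0.065, 0.0], [-0.065, 0.998, -0.0], [-0.0, -0.0, -1.0]]
contact_force: [0.1, -0.7, 0.3]
finger_gap: 0.0848
gripper_force: 0.0
```

>>> step_arm([
  {"x":0,"y":0,"z":-8,"spin":0},
  {"x":0,"y":0,"z":-20,"spin":0},
  {"x":0,"y":0,"z":-38,"spin":0},
  {"x":0,"y":0,"z":-58,"spin":0},
  {"x":0,"y":0,"z":-78,"spin":0},
  {"x":0,"y":0,"z":-98,"spin":0},
  {"x":0,"y":0,"z":-114,"spin":0},
  {"x":0,"y":0,"z":-120,"spin":0},
])

```text
clock: 13.28
eef_pos: [0.459, -0.0715, 0.2324]
tool_rot: [[-0.998, -0.065, 0.003], [-0.065, 0.998, 0.0], [-0.003, 0.0, -1.0]]
contact_force: [-0.4, 0.8, -0.4]
finger_gap: 0.0847
gripper_force: 0.0
```

>>> step_arm([
  {"x":0,"y":0,"z":0,"spin":0},
  {"x":0,"y":0,"z":0,"spin":0},
  {"x":0,"y":0,"z":0,"spin":0},
  {"x":0,"y":0,"z":0,"spin":0},
])

```text
clock: 13.78
eef_pos: [0.4583, -0.0714, 0.2304]
tool_rot: [[-0.998, -0.065, -0.001], [-0.065, 0.998, -0.0], [0.001, -0.0, -1.0]]
contact_force: [0.2, 0.4, -0.7]
finger_gap: 0.0848
gripper_force: 0.0
```

```bash
python3 - <<'E'
from h import *
b=grab('side');s=read_state();a=grab('scene')
cv2.imwrite('pics/e.png',np.hstack([a['frame'][60:360,200:550],b['frame'][180:480,120:470]])[...,::-1])
print(s['clock'],s['eef_pos'],s['contact_force'])
for x in(a,b):
    P=cloud(x)
    m=(np.hypot(P[...,0]-.4587,P[...,1]+.0718)<.05)&(P[...,2]>.075)&(P[...,2]<.165)
    print(m.sum(),P[m].max(0),P[m].min(0))
E
```

```text
13.825 [ 0.45837598 -0.07140702  0.23047971] [ 0.39758638  0.26836378 -0.3320797 ]
1585 [ 0.48800143 -0.03983875  0.15245298] [ 0.43210334 -0.09794624  0.07501223]
1671 [ 0.48642699 -0.04485197  0.15305156] [ 0.42614775 -0.10320548  0.07503193]
```

View pics/e.png

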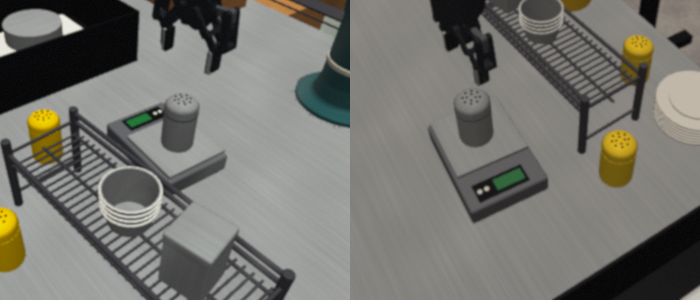

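The shaker stands upright and free in the middle of the platform, at (179,123) in the left half and (474,117) in the right half. The gripper is clear above it.

```bash
python3 -c "
from bench import manip
print(manip.hand_in())"
```

```text
the job is handed in; nothing more can be done
None
```

I lifted the steel shaker over the front rail, set it down upright and released it in the middle of the scale's platform, left the tin where it stood, and handed the job in at about 14 s; the hand-in gave no verdict.

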